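# Level the prep shelf

### The job

Lay the spirit level lengthwise on the middle of the small sprung aluminium shelf (either way round) and turn the shelf's levelling foot until, with the level pressed down so that the sprung shelf sits fully on its frame, the bubble stands between the two lines. Finish while still pressing the level down, with the bubble centred: do not let go at the end. Leave the peppers, corer, bowl and jar where they are.

Things in the scene. Friction and masses are not known exactly. Their poses are not given: they have to be found in the camera images.
- level: Loose aluminium spirit level, a straight bar 165 long (x) x 26 wide (y) x 40 mm high (z), 0.23 to 0.3 kg. Origin: centre of its underside. The vial lies in the middle 48 mm of its top, under a clear cover flush with the top: all of the top can be pressed on. Starts flat on the table to the left of the shelf.
- bubble (a joint): Position in m of the bubble along the level's own +x, 0 = centred, stops at +-0.015. The pale bubble is 12.5 mm long; two black rings 16 mm apart mark the centre, so it is between them within about 2 mm either way. It floats to the higher end, 10 mm per 0.015 rad of tilt, and takes about 1.5 s to settle.
- shelf: Aluminium plate 200 (x) x 130 (y) x 6 mm, top about 66 mm above the table when seated. Hinged at its +x end on the underframe's pin (origin: on the pin, 118 mm in +x from the plate's middle, 16 mm below its top). Springs hold its -x end 0.03 rad off the underframe; 3 to 4 N of push on a level at its middle seats it hard on the underframe. The bubble reading counts only when seated.
- shelf_mid (a point): Centre of the shelf plate's top face, axes as the shelf: x along its length, away from the levelling foot; z up.
- underframe: Steel frame under the shelf, hinged on the pin (its origin, 50 mm above the table) at the +x end and carried by the levelling foot at the -x end. Its tilt is set by the foot alone.
- foot_grip (a point): Centre of the wing on the levelling foot's knob, 165 mm from the shelf's middle in -x, about 90 mm above the table. Wing: bar 44 long (point x), 11 thick (y), 28 mm high; 14 mm free below. Clockwise from above raises that end by 0.015 rad of tilt per rad, so the pressed bubble moves 10 mm per rad towards the foot. Starts 0.45 to 1.45 rad too low. Stays where left (friction 0.12 N m).
- pepper_a: Cut green pepper, 115 x 36 x 36 mm, lying; bystander. Origin under its middle.
- pepper_b: Cut green pepper, like pepper_a; bystander.
- pepper_c: Cut green pepper, slightly shorter; bystander.
- pepper_d: Cut green pepper, slightly shorter; bystander.
- corer: Pepper corer with round handle and steel blade, 200 mm long along x, 22 mm high; bystander.
- bowl: Steel bowl, 130 mm across, 50 mm high; bystander. Origin under its centre.
- jar: Glass jar with steel lid, 60 mm across, 85 mm high; bystander. Origin under its centre.

How it is judged:
On the way:
1. the level lies lengthwise on the middle of the shelf (horizontal distance between level and shelf_mid below 0.03 m and angle between the x axis of level and the x axis of shelf, either way round below 0.15 rad and angle between the z axis of level and the z axis of shelf, either way round below 0.03 rad and contact force between level and shelf above 0.5 N), for 0.2 s.
At the end, for the whole second after the job is handed in: Robot still pushing the level (>1.5 N); level flat (0.008 rad), lengthwise (0.15 rad), within 30 mm of the shelf's middle, bearing on it with >4.5 N; shelf seated on the underframe (0.004 rad) and level within 0.006 rad; bubble within 2 mm of centre; at rest (horizontal distance between level and shelf_mid below 0.03 m and angle between the x axis of level and the x axis of shelf, either way round below 0.15 rad and angle between the z axis of level and the z axis of shelf, either way round below 0.008 rad and contact force between level and shelf above 4.5 N and contact force between any of the fingers, the arm and level above 1.5 N and angle between the z axis of shelf and the z axis of underframe, either way round below 0.004 rad and angle between shelf's own z axis and vertical below 0.006 rad and value of joint bubble between -0.002 and 0.002 m and linear speed of level below 0.02 m/s); the arm keeps its last pose, push and grip.
It fails at once if a bystander was moved more than 40 mm (distance of any of pepper_a, pepper_b, pepper_c, pepper_d, corer, bowl, jar from where it was at the start of the episode above 0.04 m).
It also fails if it takes over 72 s, if anything falls off the work surface, if the arm or the gripper's body presses on something with over 40 N, if the wrist force passes 120 N, or if a joint passes its speed limit or range.

### The arm

A 6-joint arm with a two-finger parallel gripper is mounted at the origin on the work surface. World frame = base frame: x ahead of the robot, y to its left, z up, the work surface at z = 0. Lengths are in m, angles in rad, forces in N, time in s.
With the tool pointing down it reaches from about 0.325 to 0.775 m from the base axis. Payload 5.5 kg.
Tool frame: the origin (TCP) lies at the centre of the arm's flange, where the gripper is bolted on; the fingertips stand 182 mm ahead of it and the grasp point (between the pads) lies manip.grip_depth ahead of it (manip.grip_depth is the distance from the TCP to the grasp point, in m); z points along the fingers, y is the line along which they close (so a half turn about z gives the same grasp; the last joint's range is limited). The gripper opens to 88 mm and grips with 3 to 60 N. Pads are 20 mm wide; open, the fingers measure 115 mm over their backs; the gripper's body (75 mm by 178 mm) begins 61 mm behind the grasp point.
Start: joints at [-1.379, 0.091, 1.231, -0, 1.82, -0.057], TCP at [0.148, -0.582, 0.405] pointing down, gripper open.
Joint ranges: [-2.87, 2.87], [-0.86, 2.18], [0.17, 2.46], [-1.51, 4.65], [0.06, 2.69], [-2.65, 2.65]. Speed limits (rad/s): [2.57, 2.57, 3.01, 3.14, 3.14, 3.14].

### API

Orientations are given as a unit quaternion [w, x, y, z].
In Python, from rig import monitor, imaging, manip, find_in, trace gives the robot as it stands. The module is installed in compiled form; this text tells all that it offers.
- The arm moves only by the tool move_arm, never from a script. Its argument "motion" is a list of rows, each an object of numbers: "rx", "ry", "rz": the turn, a rotation vector about the tool's x, y, z in degrees; "tx", "ty", "tz": the shift along the tool's x, y, z in mm; "jaw": the finger opening in mm, from 0 to 87.8. In form: [{"rx": .., "ry": .., "rz": .., "tx": .., "ty": .., "tz": .., "jaw": ..}, ...]. A call has exactly 5 rows; each row shifts and turns the commanded pose from where the row before left it, along the tool's axes as they then stand; what a row does not reach is not made up. A row lasts 1/10 s, in which the tool goes at most 50 mm and 8.59 degrees, less where a joint would pass 70% of its speed; a pose out of reach is approached as far as the arm can. A call with a gripper value outside its range is refused whole. The fingers move at their own pace and stop on an object; "newtons" is the grip in N (left out, the last holds). Time passes only in rows, so rows that do not move let the fingers close, or fill a call up. It gives the time, the measured TCP pose, the force, the opening and the grip force at its end, in the units of the state.
- monitor.get_obs(): the state, without advancing time (a new reading comes with each control period).
- imaging.snapshot(name): name is "scene" or "top" or "wrist"; returns the picture (400x640x3 uint8, red, green, blue); there is no depth.
- imaging.camera_info(name): a dict with "intrinsics" (3x3 intrinsics, pixels), "dist_coeffs" ([k1, k2, p1, p2, k3] as OpenCV has them; the pictures are not rectified), "R" (3x3) and "t" (3): a world point X has camera coordinates R X + t. Camera axes: x right, y down, z forward; pixel columns grow to the right and rows downward; lengths in m; the calibration is good to about 2 mm. A picture is of the moment at which its call begins: read the wrist's pose just before it. camera_info takes no time and is no camera call; for the wrist camera it gives the pose at the moment of the call.
- manip.close_job(): hands the job in; it is judged then, once.
Trained networks look in the newest picture that a camera, given by its name, has taken for a name from the list of things; names that differ only in an ending like _2 or _b are one class to them, and where a whole thing is asked for, a point or a joint stands for the part that bears it (a point fixed in the world has none). Each returns a list of dicts, best first, with "conf" (0 to 1); they miss things now and then, are a little off and sometimes report something else, mostly with a low value. They report only what shows in the picture. A call takes as long as a camera call.
- find_in(camera, target): "at" ([column, row] in pixels, amid what is visible of it).
- trace(camera, target): "pixels" (400x640 bool, what is visible of it) and "at" ([column, row] in pixels, amid what is visible of it).
The state is a dict: "time": time; "joint_pos": joint angles; "joint_velocities": joint speeds; "tau": joint torques, N m; "position": TCP position; "tcp_rot": TCP orientation; "wrist_force": force on the tool from outside, world axes, zero at the start; "torque": the same for the moment, N m; "opening": opening from 0.0 (shut) to 1.0 (fully open); "grip_force": force on a finger pad.
Only numpy, scipy, OpenCV 4.12 (cv2) and the standard library are available. Lean on these libraries where they do the work, as an engineer would, in place of code of your own. Each camera call takes 0.05 s, during which the arm holds its last target. There are 200 camera calls.

## Working session

There is one attempt and no reset: what is moved stays moved. The work goes in short steps, Python scripts to look and compute and a tool call to move; the robot and the scene stay as the last step left them, time stands still between calls to the robot, and variables do not carry over. Pictures are saved under pics/ and viewed, at most 10 in all, crops included, and the job is handed in when it is done.

Besides the shell and the picture viewer there is one more tool, called after "Call:" in YAML: its name, and indented under it one key for each argument. move_arm: Moves the arm, as the interface text tells. Its arguments: {"type":"object","properties":{"motion":{"type":"array"},"newtons":{"type":"number"}},"required":["motion"]}

```bash
mkdir -p pics
cat > h.py <<'E'
import numpy as np, cv2
from rig import monitor, imaging, manip, find_in, trace
def px2w(cam,px,z,info=None):
    c=info or imaging.camera_info(cam); K=np.array(c["intrinsics"],float);D=np.array(c["dist_coeffs"],float);R=np.array(c["R"]);t=np.array(c["t"])
    p=cv2.undistortPoints(np.array(px,float).reshape(-1,1,2),K,D).reshape(-1,2)
    d=np.c_[p,np.ones(len(p))]@R; o=-R.T@t
    return o+d*((z-o[2])/d[:,2])[:,None]
def w2px(cam,X):
    c=imaging.camera_info(cam)
    return cv2.projectPoints(np.array(X,float).reshape(-1,3),cv2.Rodrigues(np.array(c["R"]))[0],np.array(c["t"]),np.array(c["intrinsics"]),np.array(c["dist_coeffs"]))[0].reshape(-1,2)
def save(cam,name,crop=None,s=1):
    im=imaging.snapshot(cam)
    o=im if crop is None else im[crop[1]:crop[3],crop[0]:crop[2]]
    cv2.imwrite("pics/"+name,cv2.resize(o[:,:,::-1],None,fx=s,fy=s)); return im
def rect(m):
    c=max(cv2.findContours(m.astype(np.uint8),0,1)[0],key=cv2.contourArea); return cv2.minAreaRect(c)
E
python3 - <<'E'
from h import *
a=save("top","top.png");b=save("scene","scene.png")
print(manip.grip_depth, monitor.get_obs())
for cam in("top","scene"):
    c=imaging.camera_info(cam);print(cam,-np.array(c["R"]).T@c["t"],c["R"])
for n,z in(("level",.04),("shelf_mid",.066),("foot_grip",.09)):
    for d in trace("top",n)[:2]:
        r=rect(d["pixels"]); print(n,d["conf"],d["at"],r, px2w("top",cv2.boxPoints(r),z).round(4).tolist(),px2w("top",[d["at"]],z).round(4))
    print(n,[(d["conf"],d["at"]) for d in find_in("top",n)[:3]])
for n in("pepper_a","corer","bowl","jar"):
    print(n,[(round(d["conf"],2),px2w("top",[d["at"]],.03)[0,:2].round(3).tolist()) for d in find_in("top",n)[:4]])
E
```

```text
0.1633 {'time': 0.1, 'joint_pos': array([-1.37873760e+00,  9.17975322e-02,  1.23175204e+00, -1.36679114e-05,
        1.81980009e+00, -5.66940639e-02]), 'joint_velocities': array([-1.50287028e-03, -5.47967198e-04, -2.15898524e-03,  2.59706692e-04,
       -6.55229582e-05, -1.89326250e-03]), 'tau': array([ 3.90208676e-03, -4.47854769e+01, -4.07570100e+01,  7.01187830e-02,
        2.83380778e-02, -1.12844155e-04]), 'position': array([ 0.14772757, -0.58158773,  0.40361889]), 'tcp_rot': array([-8.76044665e-04,  9.92275047e-01,  1.24054257e-01, -6.60233152e-05]), 'wrist_force': array([ 0.60099939, -0.22207613,  0.35972443]), 'torque': array([ 0.01697114, -0.00632253,  0.05985267]), 'grip_force': 0.0, 'opening': 1.0028009243733995}
top [0.414045   0.04472682 1.33693515] [[-0.02438249 -0.99969764  0.00318193]
 [-0.99576587  0.02400416 -0.08873628]
 [ 0.08863307 -0.00533207 -0.99605007]]
scene [ 0.97925383 -0.42454237  1.0608885 ] [[ 0.72702863  0.68640494 -0.01666218]
 [ 0.56461784 -0.61149001 -0.55433443]
 [-0.39068665  0.39360924 -0.83212722]]
level 0.67 [233.0, 213.1] ((233.937744140625, 2
[... 562 characters left out ...]
9844), (58.66843032836914, 7.5661187171936035), 82.87498474121094) [[0.5891, -0.3699, 0.066], [0.5915, -0.394, 0.066], [0.4058, -0.4068, 0.066], [0.4034, -0.383, 0.066]] [[ 0.4848 -0.3919  0.066 ]]
shelf_mid [(0.59, [338.6, 188.1]), (0.43, [228.6, 151.5])]
foot_grip 0.45 [389.9, 191.1] ((390.5, 189.5), (11.0, 13.0), 90.0) [[0.576, -0.1562, 0.09], [0.575, -0.1969, 0.09], [0.5403, -0.1955, 0.09], [0.5413, -0.1549, 0.09]] [[ 0.5531 -0.1738  0.09  ]]
foot_grip [(0.73, [445.0, 247.8]), (0.48, [389.0, 192.8])]
pepper_a [(0.81, [0.71, 0.345]), (0.8, [0.725, 0.192]), (0.63, [0.377, 0.08]), (0.63, [0.366, -0.346])]
corer [(0.59, [0.489, -0.4])]
bowl [(0.57, [0.735, -0.337])]
jar [(0.6, [0.6, 0.472])]
```

View pics/top.png

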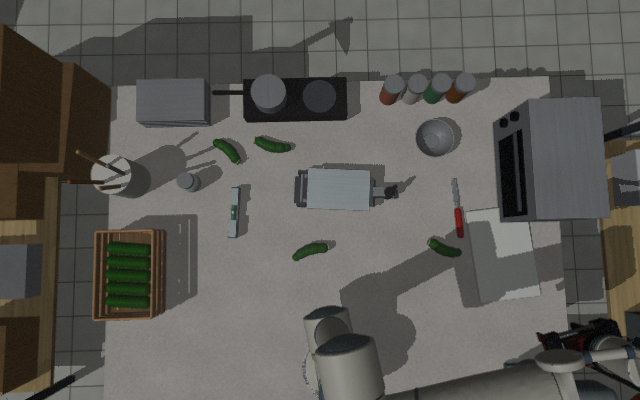

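View pics/scene.png

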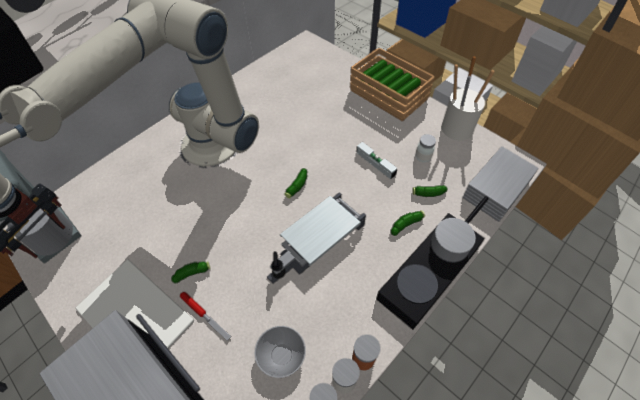

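The top view shows the level at about (233,212), lying along world x. The shelf is at (337,190), with its foot at (390,190) towards -y and its hinge towards +y. The scene view agrees. The foot measures 165 mm from the shelf's middle, as it should. I'll move over the level next.

```bash
cat >> h.py <<'E'
from scipy.spatial.transform import Rotation as Ro
def pose():
    o=monitor.get_obs();q=o["tcp_rot"];R=Ro.from_quat([q[1],q[2],q[3],q[0]]).as_matrix();return o["position"],R
def plan(target,yaw,rot_first=0,p=None,yw=None,step=46,rs=8.5):
    """rows (tx,ty,tz mm, rz deg); shift then turn in each row; yaw deg = heading of tool x, tool down"""
    if p is None:
        p,R=pose(); yw=np.degrees(np.arctan2(R[1,0],R[0,0])); print("now",p.round(4),"yaw",yw.round(2),"z",R[:,2].round(4))
    d=np.array(target)-p; dy=yaw-yw
    n=max(1,int(np.ceil(np.linalg.norm(d)*1e3/step)),int(np.ceil(abs(dy)/rs)))
    for i in range(n):
        a=np.radians(yw+dy*i/n); v=d/n*1e3
        print("  ",i,np.round([np.cos(a)*v[0]+np.sin(a)*v[1], np.sin(a)*v[0]-np.cos(a)*v[1], -v[2]],1),"rz",round(-dy/n,2))
    return np.array(target),yaw
E
python3 - <<'E'
from h import *
t,y=plan([.40,-.25,.40],8)
plan([.48,.325,.40],-4,p=t,yw=y)
E
```

```text
now [ 0.1477 -0.5815  0.4046] yaw 14.25 z [-0. -0. -1.]
   0 [ 32.6 -25.9   0.5] rz 0.63
   1 [ 32.3 -26.3   0.5] rz 0.63
   2 [ 32.  -26.6   0.5] rz 0.63
   3 [ 31.7 -27.    0.5] rz 0.63
   4 [ 31.5 -27.3   0.5] rz 0.63
   5 [ 31.2 -27.7   0.5] rz 0.63
   6 [ 30.8 -28.    0.5] rz 0.63
   7 [ 30.5 -28.3   0.5] rz 0.63
   8 [ 30.2 -28.7   0.5] rz 0.63
   9 [ 29.9 -29.    0.5] rz 0.63
   0 [ 12.2 -42.9  -0. ] rz 0.92
   1 [ 11.6 -43.1  -0. ] rz 0.92
   2 [ 10.9 -43.3  -0. ] rz 0.92
   3 [ 10.2 -43.5  -0. ] rz 0.92
   4 [  9.5 -43.6  -0. ] rz 0.92
   5 [  8.8 -43.8  -0. ] rz 0.92
   6 [  8.  -43.9  -0. ] rz 0.92
   7 [  7.3 -44.   -0. ] rz 0.92
   8 [  6.6 -44.2  -0. ] rz 0.92
   9 [  5.9 -44.3  -0. ] rz 0.92
   10 [  5.2 -44.4  -0. ] rz 0.92
   11 [  4.5 -44.4  -0. ] rz 0.92
   12 [  3.8 -44.5  -0. ] rz 0.92
```

Call:
move_arm:
  motion:
    - {"tx": 33, "ty": -26, "rz": 0.6}
    - {"tx": 32, "ty": -26, "rz": 0.6}
    - {"tx": 32, "ty": -27, "rz": 0.6}
    - {"tx": 32, "ty": -27, "rz": 0.6}
    - {"tx": 31, "ty": -27, "rz": 0.6}

```text
$.motion[0]: bad value
```

Call:
move_arm:
  motion:
    - {"tx": 31, "ty": -28, "rz": 0.6}
    - {"tx": 31, "ty": -28, "rz": 0.6}
    - {"tx": 30, "ty": -28, "rz": 0.6}
    - {"tx": 30, "ty": -29, "rz": 0.6}
    - {"tx": 30, "ty": -29, "rz": 0.6}

```text
$.motion[0]: bad value
```

Call:
move_arm:
  motion:
    - {"tx": 12, "ty": -43, "rz": 0.9}
    - {"tx": 12, "ty": -43, "rz": 0.9}
    - {"tx": 11, "ty": -43, "rz": 0.9}
    - {"tx": 10, "ty": -43, "rz": 0.9}
    - {"tx": 10, "ty": -44, "rz": 0.9}

```text
$.motion[0]: bad value
```

Call:
move_arm:
  motion:
    - {"tx": 9, "ty": -44, "rz": 0.9}
    - {"tx": 8, "ty": -44, "rz": 0.9}
    - {"tx": 7, "ty": -44, "rz": 0.9}
    - {"tx": 7, "ty": -44, "rz": 0.9}
    - {"tx": 6, "ty": -44, "rz": 0.9}

```text
$.motion[0]: bad value
```

Call:
move_arm:
  motion:
    - {"tx": 5, "ty": -44, "rz": 0.9}
    - {"tx": 5, "ty": -44, "rz": 0.9}
    - {"tx": 4, "ty": -44, "rz": 0.9}
    - {}
    - {}

```text
$.motion[0]: bad value
```

Run:
```python
from h import *
o=monitor.get_obs();print(o["joint_pos"].round(3),o["wrist_force"])
info=imaging.camera_info("wrist");print(-np.array(info["R"]).T@info["t"], info["R"])
save("wrist","w1.png")
for d in trace("wrist","level")[:2]:
    r=rect(d["pixels"]);print(d["conf"],d["at"],r,px2w("wrist",cv2.boxPoints(r),.04,info).round(4).tolist(),px2w("wrist",[d["at"],r[0]],.04,info))
plan([.503,.325,.19],-4)
```

```text
[-1.379  0.091  1.231 -0.     1.82  -0.057] [-0.35953911 -0.29833233 -0.23054146]
[ 0.22717327 -0.56227542  0.38388457] [[ 2.47253879e-01 -9.68950726e-01 -9.87932546e-05]
 [-9.25889434e-01 -2.36295685e-01  2.94776365e-01]
 [-2.85647118e-01 -7.27931280e-02 -9.55566264e-01]]
now [ 0.1477 -0.5815  0.4047] yaw 14.25 z [-0.e+00 -1.e-04 -1.e+00]
   0 [ 25.8 -36.    9.8] rz 0.83
   1 [ 25.3 -36.3   9.8] rz 0.83
   2 [ 24.7 -36.7   9.8] rz 0.83
   3 [ 24.2 -37.    9.8] rz 0.83
   4 [ 23.7 -37.4   9.8] rz 0.83
   5 [ 23.1 -37.7   9.8] rz 0.83
   6 [ 22.6 -38.1   9.8] rz 0.83
   7 [ 22.  -38.4   9.8] rz 0.83
   8 [ 21.5 -38.7   9.8] rz 0.83
   9 [ 20.9 -39.    9.8] rz 0.83
   10 [ 20.3 -39.3   9.8] rz 0.83
   11 [ 19.8 -39.6   9.8] rz 0.83
   12 [ 19.2 -39.9   9.8] rz 0.83
   13 [ 18.6 -40.2   9.8] rz 0.83
   14 [ 18.  -40.4   9.8] rz 0.83
   15 [ 17.4 -40.7   9.8] rz 0.83
   16 [ 16.8 -40.9   9.8] rz 0.83
   17 [ 16.3 -41.2   9.8] rz 0.83
   18 [ 15.7 -41.4   9.8] rz 0.83
   19 [ 15.1 -41.6   9.8] rz 0.83
   20 [ 14.5 -41.8   9.8] rz 0.83
   21 [ 13.8 -42.    9.8] rz 0.83
```

View pics/w1.png

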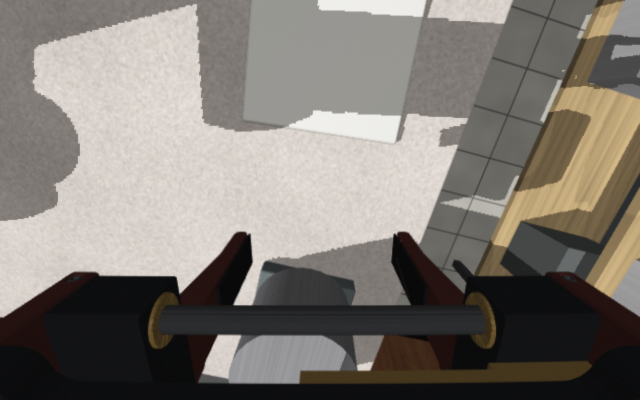

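The wrist view shows the open fingers at (240,240) and (405,240), with the tool's +x up in the picture. The moves were refused, so the rows must need every field.

Call:
move_arm:
  motion:
    - {"rx": 0, "ry": 0, "rz": 0.6, "tx": 33, "ty": -26, "tz": 0, "jaw": 80}
    - {"rx": 0, "ry": 0, "rz": 0.6, "tx": 32, "ty": -26, "tz": 0, "jaw": 80}
    - {"rx": 0, "ry": 0, "rz": 0.6, "tx": 32, "ty": -27, "tz": 0, "jaw": 80}
    - {"rx": 0, "ry": 0, "rz": 0.6, "tx": 32, "ty": -27, "tz": 0, "jaw": 80}
    - {"rx": 0, "ry": 0, "rz": 0.6, "tx": 31, "ty": -27, "tz": 0, "jaw": 80}

```text
time: 1.2
position: [0.2743, -0.4143, 0.4048]
tcp_rot: [0.0, 0.995, 0.098, 0.0]
wrist_force: [1.1, -0.9, 0.7]
opening: 0.909
grip_force: 0.0
```

Call:
move_arm:
  motion:
    - {"rx": 0, "ry": 0, "rz": 0.6, "tx": 31, "ty": -28, "tz": 0, "jaw": 80}
    - {"rx": 0, "ry": 0, "rz": 0.6, "tx": 31, "ty": -28, "tz": 0, "jaw": 80}
    - {"rx": 0, "ry": 0, "rz": 0.6, "tx": 30, "ty": -28, "tz": 0, "jaw": 80}
    - {"rx": 0, "ry": 0, "rz": 0.6, "tx": 30, "ty": -29, "tz": 0, "jaw": 80}
    - {"rx": 0, "ry": 0, "rz": 0.6, "tx": 30, "ty": -29, "tz": 0, "jaw": 80}

```text
time: 1.7
position: [0.3991, -0.2478, 0.405]
tcp_rot: [0.0, 0.997, 0.072, 0.0]
wrist_force: [0.3, -0.3, 0.3]
opening: 0.912
grip_force: 0.0
```

Call:
move_arm:
  motion:
    - {"rx": 0, "ry": 0, "rz": 0.9, "tx": 12, "ty": -43, "tz": 0, "jaw": 80}
    - {"rx": 0, "ry": 0, "rz": 0.9, "tx": 12, "ty": -43, "tz": 0, "jaw": 80}
    - {"rx": 0, "ry": 0, "rz": 0.9, "tx": 11, "ty": -43, "tz": 0, "jaw": 80}
    - {"rx": 0, "ry": 0, "rz": 0.9, "tx": 10, "ty": -43, "tz": 0, "jaw": 80}
    - {"rx": 0, "ry": 0, "rz": 0.9, "tx": 10, "ty": -44, "tz": 0, "jaw": 80}

```text
time: 2.2
position: [0.4285, -0.0268, 0.405]
tcp_rot: [0.0, 0.999, 0.032, 0.001]
wrist_force: [0.5, -0.6, -0.9]
opening: 0.91
grip_force: 0.0
```

Call:
move_arm:
  motion:
    - {"rx": 0, "ry": 0, "rz": 0.9, "tx": 9, "ty": -44, "tz": 0, "jaw": 80}
    - {"rx": 0, "ry": 0, "rz": 0.9, "tx": 8, "ty": -44, "tz": 0, "jaw": 80}
    - {"rx": 0, "ry": 0, "rz": 0.9, "tx": 7, "ty": -44, "tz": 0, "jaw": 80}
    - {"rx": 0, "ry": 0, "rz": 0.9, "tx": 7, "ty": -44, "tz": 0, "jaw": 80}
    - {"rx": 0, "ry": 0, "rz": 0.9, "tx": 6, "ty": -44, "tz": 0, "jaw": 80}

```text
time: 2.7
position: [0.458, 0.1945, 0.4049]
tcp_rot: [-0.0, 1.0, -0.007, 0.0]
wrist_force: [-0.1, -0.7, -0.4]
opening: 0.91
grip_force: 0.0
```

Call:
move_arm:
  motion:
    - {"rx": 0, "ry": 0, "rz": 0.9, "tx": 5, "ty": -44, "tz": 0, "jaw": 80}
    - {"rx": 0, "ry": 0, "rz": 0.9, "tx": 5, "ty": -44, "tz": 0, "jaw": 80}
    - {"rx": 0, "ry": 0, "rz": 0.9, "tx": 4, "ty": -44, "tz": 0, "jaw": 80}
    - {"rx": 0, "ry": 0, "rz": 0, "tx": 0, "ty": 0, "tz": 0, "jaw": 80}
    - {"rx": 0, "ry": 0, "rz": 0, "tx": 0, "ty": 0, "tz": 0, "jaw": 80}

```text
time: 3.2
position: [0.476, 0.3249, 0.4039]
tcp_rot: [0.001, 1.0, -0.029, -0.001]
wrist_force: [-0.6, -0.7, -0.1]
opening: 0.911
grip_force: 0.0
```

Run:
```python
from h import *
o=monitor.get_obs();print(o["joint_pos"].round(3),o["wrist_force"])
info=imaging.camera_info("wrist")
save("wrist","w2.png")
for d in trace("wrist","level")[:2]:
    r=rect(d["pixels"]);print(d["conf"],d["at"],r,px2w("wrist",cv2.boxPoints(r),.04,info).round(4).tolist(),px2w("wrist",[d["at"],r[0]],.04,info))
plan([.503,.325,.19],-4)
```

```text
[ 0.54   0.028  1.298 -0.     1.818  2.169] [-0.58518094 -0.65290652 -0.10743827]
0.64 [316.0, 151.8] ((316.5, 153.5), (135.0, 23.0), 90.0) [[0.586, 0.336, 0.04], [0.5845, 0.3104, 0.04], [0.4231, 0.3186, 0.04], [0.4248, 0.348, 0.04]] [[0.51204572 0.32835536 0.04      ]
 [0.50999573 0.32788685 0.04      ]]
now [0.4761 0.3234 0.405 ] yaw -3.47 z [ 4.e-04 -3.e-04 -1.e+00]
   0 [ 5.4 -0.6 43. ] rz 0.11
   1 [ 5.4 -0.7 43. ] rz 0.11
   2 [ 5.4 -0.7 43. ] rz 0.11
   3 [ 5.3 -0.7 43. ] rz 0.11
   4 [ 5.3 -0.7 43. ] rz 0.11
```

View pics/w2.png

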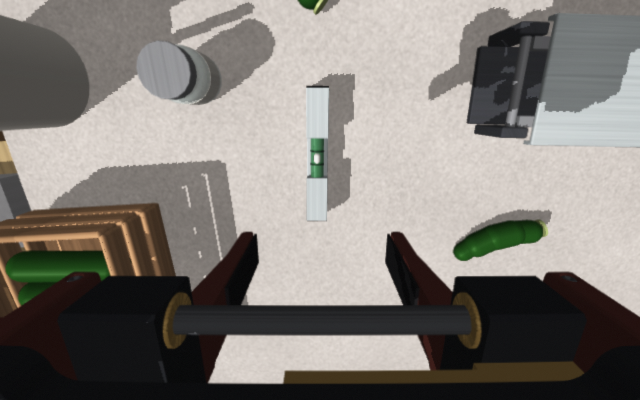

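The wrist view shows the level at (317,153). Its length comes out at 162 mm, which is plausible, and its centre at (0.505, 0.328) with a yaw of -3.6°. I'll go down and grasp it.

Call:
move_arm:
  motion:
    - {"rx": 0, "ry": 0, "rz": 0, "tx": 6, "ty": -1, "tz": 43, "jaw": 80}
    - {"rx": 0, "ry": 0, "rz": 0, "tx": 6, "ty": -1, "tz": 43, "jaw": 80}
    - {"rx": 0, "ry": 0, "rz": 0, "tx": 6, "ty": -2, "tz": 43, "jaw": 80}
    - {"rx": 0, "ry": 0, "rz": 0, "tx": 5, "ty": -1, "tz": 43, "jaw": 60}
    - {"rx": 0, "ry": 0, "rz": 0, "tx": 5, "ty": -1, "tz": 43, "jaw": 60}

```text
time: 3.8
position: [0.5048, 0.3268, 0.1892]
tcp_rot: [-0.0, 1.0, -0.031, 0.001]
wrist_force: [0.8, -0.4, 0.1]
opening: 0.767
grip_force: 0.0
```

Call:
move_arm:
  motion:
    - {"rx": 0, "ry": 0, "rz": 0, "tx": 0, "ty": 0, "tz": 0, "jaw": 50}
    - {"rx": 0, "ry": 0, "rz": 0, "tx": 0, "ty": 0, "tz": 0, "jaw": 20}
    - {"rx": 0, "ry": 0, "rz": 0, "tx": 0, "ty": 0, "tz": 0, "jaw": 15}
    - {"rx": 0, "ry": 0, "rz": 0, "tx": 0, "ty": 0, "tz": 0, "jaw": 15}
    - {"rx": 0, "ry": 0, "rz": 0, "tx": 0, "ty": 0, "tz": 0, "jaw": 15}
  newtons: 25

```text
time: 4.3
position: [0.5046, 0.3284, 0.1909]
tcp_rot: [-0.0, 1.0, -0.03, 0.001]
wrist_force: [0.6, -0.5, 0.7]
opening: 0.315
grip_force: 0.0
```

Call:
move_arm:
  motion:
    - {"rx": 0, "ry": 0, "rz": 0, "tx": 0, "ty": 0, "tz": 0, "jaw": 15}
    - {"rx": 0, "ry": 0, "rz": 0, "tx": 0, "ty": 0, "tz": 0, "jaw": 15}
    - {"rx": 0, "ry": 0, "rz": 0, "tx": 0, "ty": 0, "tz": 0, "jaw": 15}
    - {"rx": 0, "ry": 0, "rz": 0, "tx": 0, "ty": 0, "tz": 0, "jaw": 15}
    - {"rx": 0, "ry": 0, "rz": 0, "tx": 0, "ty": 0, "tz": 0, "jaw": 15}

```text
time: 4.8
position: [0.5046, 0.3286, 0.1908]
tcp_rot: [-0.0, 1.0, -0.03, 0.001]
wrist_force: [-0.9, -1.5, 5.6]
opening: 0.298
grip_force: 25.0
```

The level is gripped, with an opening of 26 mm. Next I'll lift it and move it over the shelf.

Run:
```python
from h import *
p,R=pose()
t,y=plan(p+[0.01,-.03,.12],-3.5)
t,y=plan([.567,-.011,.31],86,p=t,yw=y)
```

```text
now [0.5046 0.3286 0.1908] yaw -3.45 z [ 1.3e-03  4.0e-04 -1.0e+00]
   0 [  3.9   9.8 -40. ] rz 0.02
   1 [  3.9   9.8 -40. ] rz 0.02
   2 [  3.9   9.8 -40. ] rz 0.02
   0 [ 6.5 27.8  0.1] rz -8.14
   1 [ 2.5 28.4  0.1] rz -8.14
   2 [-1.6 28.5  0.1] rz -8.14
   3 [-5.6 28.   0.1] rz -8.14
   4 [-9.5 26.9  0.1] rz -8.14
   5 [-13.2  25.3   0.1] rz -8.14
   6 [-16.7  23.2   0.1] rz -8.14
   7 [-19.8  20.6   0.1] rz -8.14
   8 [-22.5  17.6   0.1] rz -8.14
   9 [-24.7  14.2   0.1] rz -8.14
   10 [-26.5  10.6   0.1] rz -8.14
```

Call:
move_arm:
  motion:
    - {"rx": 0, "ry": 0, "rz": 0, "tx": 0, "ty": 0, "tz": -40, "jaw": 15}
    - {"rx": 0, "ry": 0, "rz": 0, "tx": 6, "ty": 15, "tz": -40, "jaw": 15}
    - {"rx": 0, "ry": 0, "rz": 0, "tx": 6, "ty": 15, "tz": -40, "jaw": 15}
    - {"rx": 0, "ry": 0, "rz": -8.1, "tx": 6, "ty": 28, "tz": 0, "jaw": 15}
    - {"rx": 0, "ry": 0, "rz": -8.1, "tx": 2, "ty": 28, "tz": 0, "jaw": 15}

```text
time: 5.3
position: [0.5233, 0.2413, 0.3108]
tcp_rot: [-0.0, 0.993, 0.114, 0.001]
wrist_force: [-0.3, -0.5, -3.1]
opening: 0.297
grip_force: 25.0
```

Call:
move_arm:
  motion:
    - {"rx": 0, "ry": 0, "rz": -8.1, "tx": -2, "ty": 28, "tz": 0, "jaw": 15}
    - {"rx": 0, "ry": 0, "rz": -8.1, "tx": -6, "ty": 28, "tz": 0, "jaw": 15}
    - {"rx": 0, "ry": 0, "rz": -8.1, "tx": -10, "ty": 27, "tz": 0, "jaw": 15}
    - {"rx": 0, "ry": 0, "rz": -8.1, "tx": -13, "ty": 25, "tz": 0, "jaw": 15}
    - {"rx": 0, "ry": 0, "rz": -8.1, "tx": -17, "ty": 23, "tz": 0, "jaw": 15}

```text
time: 5.8
position: [0.545, 0.1002, 0.3084]
tcp_rot: [-0.0, 0.893, 0.451, -0.001]
wrist_force: [1.0, -0.0, -3.3]
opening: 0.297
grip_force: 25.0
```

Call:
move_arm:
  motion:
    - {"rx": 0, "ry": 0, "rz": -8.1, "tx": -20, "ty": 21, "tz": 0, "jaw": 15}
    - {"rx": 0, "ry": 0, "rz": -8.1, "tx": -22, "ty": 18, "tz": 0, "jaw": 15}
    - {"rx": 0, "ry": 0, "rz": -8.1, "tx": -25, "ty": 14, "tz": 0, "jaw": 15}
    - {"rx": 0, "ry": 0, "rz": -8.1, "tx": -26, "ty": 11, "tz": 0, "jaw": 15}
    - {"rx": 0, "ry": 0, "rz": 0, "tx": 0, "ty": 0, "tz": 0, "jaw": 15}

```text
time: 6.3
position: [0.5648, -0.0142, 0.3082]
tcp_rot: [-0.0, 0.733, 0.68, -0.001]
wrist_force: [0.2, -2.8, -2.2]
opening: 0.295
grip_force: 25.0
```

Run:
```python
from h import *
o=monitor.get_obs();print(o["joint_pos"].round(3),o["opening"],o["wrist_force"])
info=imaging.camera_info("wrist")
save("wrist","w3.png")
for n,z in(("shelf_mid",.068),("level",.16)):
  for d in trace("wrist",n)[:2]:
    r=rect(d["pixels"]);print(n,d["conf"],px2w("wrist",cv2.boxPoints(r),z,info).round(4).tolist())
plan([.567,-.011,.265],86)
```

```text
[-8.500e-02  0.000e+00  1.495e+00 -1.000e-03  1.649e+00 -1.000e-02] 0.2952222993050444 [ 0.17817435 -2.77082059 -2.23649942]
shelf_mid 0.95 [[0.5116, 0.09, 0.068], [0.6376, 0.0806, 0.068], [0.6406, -0.0761, 0.068], [0.4863, -0.0647, 0.068]]
level 0.68 [[0.5591, 0.0667, 0.16], [0.5841, 0.0648, 0.16], [0.58, -0.0315, 0.16], [0.5491, -0.0293, 0.16]]
now [ 0.5645 -0.0111  0.3088] yaw 85.54 z [-1.5e-03  8.0e-04 -1.0e+00]
   0 [ 0.2  2.5 43.8] rz -0.46
```

View pics/w3.png

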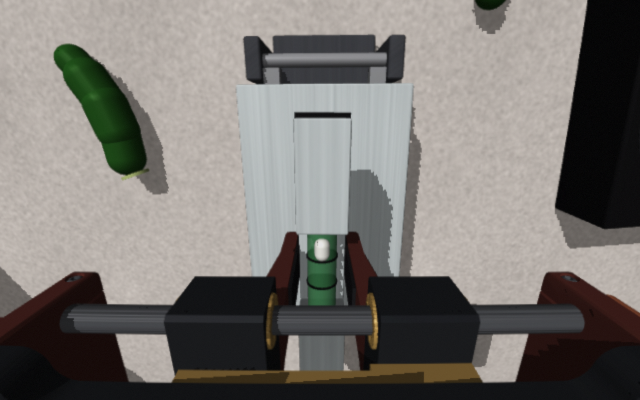

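The wrist view shows the level held along the shelf's middle, with the shelf's edges at columns 240 and 412. The bubble and rings are visible between the fingers at (321,250). I'll lower it now.

Call:
move_arm:
  motion:
    - {"rx": 0, "ry": 0, "rz": -0.4, "tx": -1, "ty": 2, "tz": 20, "jaw": 15}
    - {"rx": 0, "ry": 0, "rz": 0, "tx": 0, "ty": 0, "tz": 20, "jaw": 15}
    - {"rx": 0, "ry": 0, "rz": 0, "tx": 0, "ty": 0, "tz": 6, "jaw": 15}
    - {"rx": 0, "ry": 0, "rz": 0, "tx": 0, "ty": 0, "tz": 2, "jaw": 15}
    - {"rx": 0, "ry": 0, "rz": 0, "tx": 0, "ty": 0, "tz": 0, "jaw": 15}

```text
time: 6.95
position: [0.5666, -0.012, 0.2621]
tcp_rot: [0.0, 0.731, 0.682, 0.0]
wrist_force: [-0.0, 0.6, -1.9]
opening: 0.295
grip_force: 25.0
```

Call:
move_arm:
  motion:
    - {"rx": 0, "ry": 0, "rz": 0, "tx": 0, "ty": 0, "tz": 1, "jaw": 15}
    - {"rx": 0, "ry": 0, "rz": 0, "tx": 0, "ty": 0, "tz": 1, "jaw": 15}
    - {"rx": 0, "ry": 0, "rz": 0, "tx": 0, "ty": 0, "tz": 0, "jaw": 15}
    - {"rx": 0, "ry": 0, "rz": 0, "tx": 0, "ty": 0, "tz": 0, "jaw": 15}
    - {"rx": 0, "ry": 0, "rz": 0, "tx": 0, "ty": 0, "tz": 0, "jaw": 15}

```text
time: 7.45
position: [0.5666, -0.0126, 0.26]
tcp_rot: [0.0, 0.731, 0.682, 0.0]
wrist_force: [-0.0, -0.3, -2.4]
opening: 0.293
grip_force: 25.0
```

Call:
move_arm:
  motion:
    - {"rx": 0, "ry": 0, "rz": 0, "tx": 0, "ty": 0, "tz": 1, "jaw": 15}
    - {"rx": 0, "ry": 0, "rz": 0, "tx": 0, "ty": 0, "tz": 1, "jaw": 15}
    - {"rx": 0, "ry": 0, "rz": 0, "tx": 0, "ty": 0, "tz": 1, "jaw": 15}
    - {"rx": 0, "ry": 0, "rz": 0, "tx": 0, "ty": 0, "tz": 0, "jaw": 15}
    - {"rx": 0, "ry": 0, "rz": 0, "tx": 0, "ty": 0, "tz": 0, "jaw": 15}

```text
time: 7.95
position: [0.5666, -0.0128, 0.257]
tcp_rot: [0.0, 0.731, 0.682, 0.0]
wrist_force: [-0.3, -1.7, 0.2]
opening: 0.294
grip_force: 25.0
```

The level is touching the shelf. I'll release it, raise the gripper, shift 45 mm towards the foot, and close the fingers to press from above.

Call:
move_arm:
  motion:
    - {"rx": 0, "ry": 0, "rz": 0, "tx": 0, "ty": 0, "tz": 0, "jaw": 45}
    - {"rx": 0, "ry": 0, "rz": 0, "tx": 0, "ty": 0, "tz": 0, "jaw": 45}
    - {"rx": 0, "ry": 0, "rz": 0, "tx": 0, "ty": 0, "tz": -18, "jaw": 45}
    - {"rx": 0, "ry": 0, "rz": 0, "tx": 0, "ty": 0, "tz": -18, "jaw": 45}
    - {"rx": 0, "ry": 0, "rz": 0, "tx": 0, "ty": 0, "tz": -17, "jaw": 45}

```text
time: 8.45
position: [0.5665, -0.0124, 0.3102]
tcp_rot: [-0.0, 0.731, 0.682, 0.0]
wrist_force: [-0.2, -0.2, 0.6]
opening: 0.511
grip_force: 0.0
```

Call:
move_arm:
  motion:
    - {"rx": 0, "ry": 0, "rz": 0, "tx": -23, "ty": 0, "tz": 0, "jaw": 0}
    - {"rx": 0, "ry": 0, "rz": 0, "tx": -22, "ty": 0, "tz": 0, "jaw": 0}
    - {"rx": 0, "ry": 0, "rz": 0, "tx": 0, "ty": 0, "tz": 0, "jaw": 0}
    - {"rx": 0, "ry": 0, "rz": 0, "tx": 0, "ty": 0, "tz": 8, "jaw": 0}
    - {"rx": 0, "ry": 0, "rz": 0, "tx": 0, "ty": 0, "tz": 8, "jaw": 0}

```text
time: 8.95
position: [0.5635, -0.0568, 0.2929]
tcp_rot: [-0.0, 0.731, 0.683, 0.0]
wrist_force: [-1.1, 0.2, -0.8]
opening: 0.098
grip_force: 0.0
```

Run:
```python
from h import *
o=monitor.get_obs();print(o["position"],o["opening"],o["wrist_force"])
save("wrist","w4.png")
for n in("level","bubble"):
  for d in trace("wrist",n)[:2]: print(n,d["conf"],d["at"],rect(d["pixels"]))
```

```text
[ 0.56351955 -0.05678564  0.29292298] 0.09775485999224799 [-1.11761683  0.22906641 -0.8318439 ]
level 0.57 [321.5, 132.9] ((322.4999694824219, 159.49996948242188), (48.99999237060547, 268.99993896484375), 0.0)
bubble 0.62 [321.3, 189.8] ((322.0, 189.0), (18.0, 12.0), 90.0)
```

View pics/w4.png

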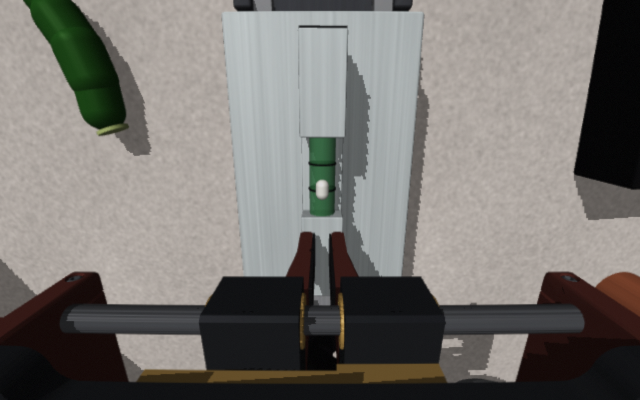

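The bubble, at (322,189), sits at the foot-side ring, as it should with the shelf sprung up. The rings are at rows 163 and about 189. Now I'll press.

Call:
move_arm:
  motion:
    - {"rx": 0, "ry": 0, "rz": 0, "tx": 0, "ty": 0, "tz": 2, "jaw": 0}
    - {"rx": 0, "ry": 0, "rz": 0, "tx": 0, "ty": 0, "tz": 1, "jaw": 0}
    - {"rx": 0, "ry": 0, "rz": 0, "tx": 0, "ty": 0, "tz": 1, "jaw": 0}
    - {"rx": 0, "ry": 0, "rz": 0, "tx": 0, "ty": 0, "tz": 1, "jaw": 0}
    - {"rx": 0, "ry": 0, "rz": 0, "tx": 0, "ty": 0, "tz": 1, "jaw": 0}

```text
time: 9.6
position: [0.5635, -0.0576, 0.2879]
tcp_rot: [0.0, 0.731, 0.682, 0.0]
wrist_force: [-0.4, -0.6, 1.0]
opening: 0.009
grip_force: 0.5
```

Call:
move_arm:
  motion:
    - {"rx": 0, "ry": 0, "rz": 0, "tx": 0, "ty": 0, "tz": 1, "jaw": 0}
    - {"rx": 0, "ry": 0, "rz": 0, "tx": 0, "ty": 0, "tz": 1, "jaw": 0}
    - {"rx": 0, "ry": 0, "rz": 0, "tx": 0, "ty": 0, "tz": 1, "jaw": 0}
    - {"rx": 0, "ry": 0, "rz": 0, "tx": 0, "ty": 0, "tz": 0, "jaw": 0}
    - {"rx": 0, "ry": 0, "rz": 0, "tx": 0, "ty": 0, "tz": 0, "jaw": 0}

```text
time: 10.1
position: [0.5635, -0.0577, 0.286]
tcp_rot: [0.001, 0.731, 0.682, 0.0]
wrist_force: [-2.1, -2.5, 6.1]
opening: 0.004
grip_force: 3.1
```

Call:
move_arm:
  motion:
    - {"rx": 0, "ry": 0, "rz": 0, "tx": 0, "ty": 0, "tz": 1, "jaw": 0}
    - {"rx": 0, "ry": 0, "rz": 0, "tx": 0, "ty": 0, "tz": 0, "jaw": 0}
    - {"rx": 0, "ry": 0, "rz": 0, "tx": 0, "ty": 0, "tz": 0, "jaw": 0}
    - {"rx": 0, "ry": 0, "rz": 0, "tx": 0, "ty": 0, "tz": 0, "jaw": 0}
    - {"rx": 0, "ry": 0, "rz": 0, "tx": 0, "ty": 0, "tz": 0, "jaw": 0}

```text
time: 10.6
position: [0.5634, -0.0577, 0.2859]
tcp_rot: [0.001, 0.731, 0.682, 0.0]
wrist_force: [-3.5, -1.1, 9.1]
opening: 0.002
grip_force: 4.7
```

Call:
move_arm:
  motion:
    - {"rx": 0, "ry": 0, "rz": 0, "tx": 0, "ty": 0, "tz": 0, "jaw": 0}
    - {"rx": 0, "ry": 0, "rz": 0, "tx": 0, "ty": 0, "tz": 0, "jaw": 0}
    - {"rx": 0, "ry": 0, "rz": 0, "tx": 0, "ty": 0, "tz": 0, "jaw": 0}
    - {"rx": 0, "ry": 0, "rz": 0, "tx": 0, "ty": 0, "tz": 0, "jaw": 0}
    - {"rx": 0, "ry": 0, "rz": 0, "tx": 0, "ty": 0, "tz": 0, "jaw": 0}

```text
time: 11.1
position: [0.5634, -0.0577, 0.2859]
tcp_rot: [0.001, 0.731, 0.682, 0.0]
wrist_force: [-3.2, -1.2, 9.0]
opening: 0.004
grip_force: 4.7
```

Call:
move_arm:
  motion:
    - {"rx": 0, "ry": 0, "rz": 0, "tx": 0, "ty": 0, "tz": 0, "jaw": 0}
    - {"rx": 0, "ry": 0, "rz": 0, "tx": 0, "ty": 0, "tz": 0, "jaw": 0}
    - {"rx": 0, "ry": 0, "rz": 0, "tx": 0, "ty": 0, "tz": 0, "jaw": 0}
    - {"rx": 0, "ry": 0, "rz": 0, "tx": 0, "ty": 0, "tz": 0, "jaw": 0}
    - {"rx": 0, "ry": 0, "rz": 0, "tx": 0, "ty": 0, "tz": 0, "jaw": 0}

```text
time: 11.6
position: [0.5634, -0.0577, 0.2859]
tcp_rot: [0.001, 0.731, 0.682, 0.001]
wrist_force: [-3.5, -1.4, 8.4]
opening: 0.006
grip_force: 4.7
```

```bash
cat >> h.py <<'E'
def readb(name=None):
    info=imaging.camera_info("wrist"); im=imaging.snapshot("wrist"); im=imaging.snapshot("wrist")
    if name: cv2.imwrite("pics/"+name,cv2.resize(im[100:260,220:420,::-1],None,fx=4,fy=4[0] if 0 else 4,interpolation=cv2.INTER_CUBIC))
    for d in trace("wrist","bubble")[:1]:
        r=rect(d["pixels"]); print("bubble",d["conf"],d["at"],r)
        c=int(round(d["at"][0]))
        print("green/lum rows 125..225",[int(v) for v in im[125:225,c-6:c+7].mean((1,2))])
        print("red min",[int(v) for v in im[125:225,c-3:c+4,0].mean(1)])
    return im,info
E
python3 - <<'E'
from h import *
o=monitor.get_obs();print(o["position"],o["wrist_force"],o["time"])
readb("b1.png")
E
```

```text
[ 0.56344132 -0.05768679  0.28589387] [-3.48136857 -1.41735058  8.41837717] 11.6
bubble 0.77 [319.4, 162.2] ((321.0, 163.0), (20.0, 12.0), 90.0)
green/lum rows 125..225 [170, 169, 169, 169, 169, 169, 169, 169, 169, 169, 169, 167, 149, 107, 73, 70, 71, 71, 71, 70, 70, 71, 70, 71, 71, 71, 72, 85, 114, 135, 152, 167, 175, 179, 176, 170, 165, 164, 164, 163, 162, 160, 162, 162, 153, 137, 119, 97, 79, 72, 71, 71, 72, 72, 71, 70, 70, 71, 70, 71, 70, 63, 55, 54, 54, 54, 51, 36, 21, 37, 60, 70, 71, 71, 71, 70, 70, 70, 70, 70, 71, 70, 71, 71, 71, 70, 67, 64, 64, 65, 65, 66, 75, 103, 142, 167, 169, 165, 165, 165]
red min [165, 165, 165, 164, 165, 164, 164, 164, 164, 164, 164, 163, 146, 101, 60, 53, 53, 53, 53, 53, 53, 53, 52, 53, 53, 53, 55, 75, 118, 144, 171, 195, 206, 210, 207, 200, 196, 195, 195, 195, 196, 196, 195, 192, 183, 164, 140, 107, 76, 58, 53, 52, 52, 52, 52, 52, 53, 53, 52, 52, 51, 46, 39, 38, 38, 38, 37, 28, 16, 27, 43, 52, 52, 52, 52, 52, 52, 53, 52, 52, 52, 52, 52, 52, 52, 52, 50, 47, 47, 48, 48, 48, 56, 90, 138, 164, 165, 161, 161, 161]h.py:32: SyntaxWarning: 'int' object is not subscriptable; perhaps you missed a comma?
  if name: cv2.imwrite("pics/"+name,cv2.resize(im[100:260,220:420,::-1],None,fx=4,fy=4[0] if 0 else 4,interpolation=cv2.INTER_CUBIC))
```

View pics/b1.png

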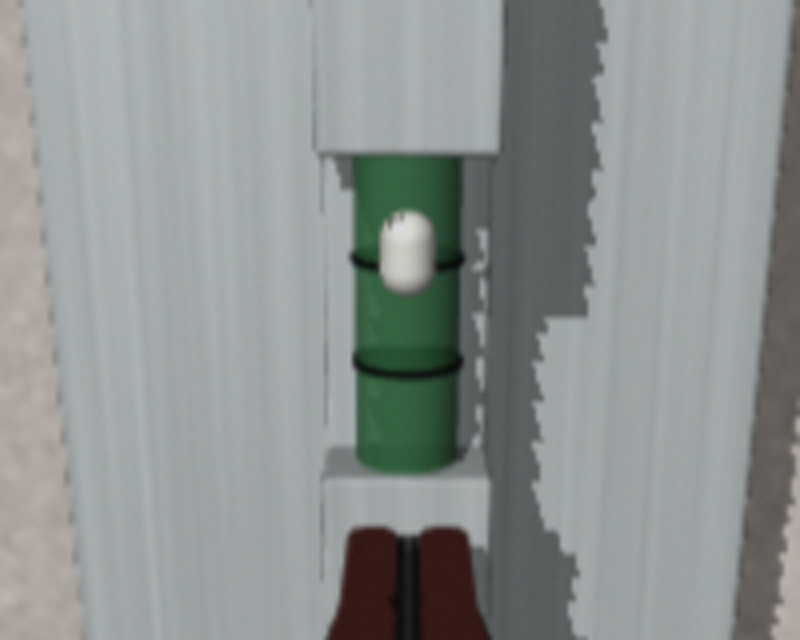

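The pressed bubble is centred at row 162, and the middle between the rings is at about row 180. At 1.62 px/mm that is 11 mm towards the hinge, so the foot needs about 1.1 rad clockwise. That lies within the stated range. Next I'll look at the foot.

Call:
move_arm:
  motion:
    - {"rx": 0, "ry": 0, "rz": 0, "tx": 0, "ty": 0, "tz": -25, "jaw": 40}
    - {"rx": 0, "ry": 0, "rz": 0, "tx": -25, "ty": 0, "tz": -35, "jaw": 40}
    - {"rx": 0, "ry": 0, "rz": 0, "tx": -45, "ty": 0, "tz": -10, "jaw": 40}
    - {"rx": 0, "ry": 0, "rz": 0, "tx": -45, "ty": 0, "tz": 0, "jaw": 40}
    - {"rx": 0, "ry": 0, "rz": 0, "tx": -45, "ty": 0, "tz": 0, "jaw": 40}

```text
time: 12.25
position: [0.5523, -0.2183, 0.3543]
tcp_rot: [0.001, 0.731, 0.683, 0.0]
wrist_force: [0.3, 0.0, -0.6]
opening: 0.42
grip_force: 0.0
```

Call:
move_arm:
  motion:
    - {"rx": 0, "ry": 0, "rz": 0, "tx": 0, "ty": 0, "tz": 0, "jaw": 40}
    - {"rx": 0, "ry": 0, "rz": 0, "tx": 0, "ty": 0, "tz": 0, "jaw": 40}
    - {"rx": 0, "ry": 0, "rz": 0, "tx": 0, "ty": 0, "tz": 0, "jaw": 40}
    - {"rx": 0, "ry": 0, "rz": 0, "tx": 0, "ty": 0, "tz": 0, "jaw": 40}
    - {"rx": 0, "ry": 0, "rz": 0, "tx": 0, "ty": 0, "tz": 0, "jaw": 40}

```text
time: 12.75
position: [0.5527, -0.2159, 0.3538]
tcp_rot: [0.0, 0.73, 0.683, 0.0]
wrist_force: [0.0, -0.5, 0.4]
opening: 0.451
grip_force: 0.0
```

```bash
sed -i 's/4\[0\] if 0 else 4/4/' h.py
python3 - <<'E'
from h import *
o=monitor.get_obs();print(o["wrist_force"],o["joint_pos"][5])
info=imaging.camera_info("wrist")
save("wrist","w5.png")
for d in trace("wrist","foot_grip")[:2]:
    r=rect(d["pixels"]);print(d["conf"],d["at"],r,px2w("wrist",[d["at"]],.1,info),px2w("wrist",cv2.boxPoints(r),.1,info).round(4).tolist())
for n,z in(("shelf_mid",.066),("level",.106)):
  for d in trace("wrist",n)[:1]:
    r=rect(d["pixels"]);print(n,d["conf"],px2w("wrist",cv2.boxPoints(r),z,info).round(4).tolist())
plan([.555,-.175,.25],86)
E
```

```text
[ 0.03081792 -0.50256499  0.39215014] -0.3626893168973756
0.92 [322.0, 160.7] ((325.2832336425781, 160.86175537109375), (52.24459457397461, 34.95185470581055), 28.442928314208984) [[ 0.55671036 -0.17375993  0.1       ]] [[0.5337, -0.1748, 0.1], [0.5492, -0.1512, 0.1], [0.5849, -0.1734, 0.1], [0.5702, -0.1983, 0.1]]
0.37 [324.1, 64.5] ((322.5, 93.5), (187.0, 159.0), 90.0) [[ 0.56299268 -0.10194813  0.1       ]] [[0.5085, -0.056, 0.1], [0.6206, -0.0634, 0.1], [0.6223, -0.2003, 0.1], [0.4891, -0.1915, 0.1]]
shelf_mid 0.74 [[0.5012, -0.0444, 0.066], [0.6296, -0.0529, 0.066], [0.6303, -0.1202, 0.066], [0.4918, -0.1111, 0.066]]
level 0.69 [[0.5463, -0.1006, 0.106], [0.5511, -0.0603, 0.106], [0.5771, -0.0627, 0.106], [0.5738, -0.1032, 0.106]]
now [ 0.5526 -0.2165  0.3537] yaw 86.11 z [ 2.e-04 -0.e+00 -1.e+00]
   0 [13.9 -0.1 34.6] rz 0.04
   1 [13.9 -0.1 34.6] rz 0.04
   2 [13.9 -0.2 34.6] rz 0.04
```

View pics/w5.png

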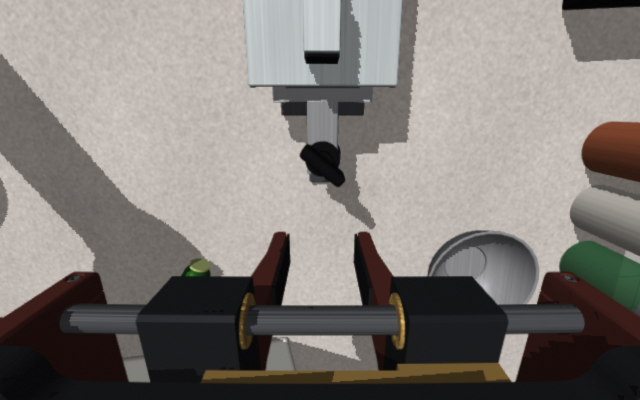

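The wing shows as a dark bar from (305,150) to (342,183), centred near (323,166). I'll work out its position and heading.

Run:
```python
from h import *
im=cv2.imread("pics/w5.png").max(2)
P=px2w("wrist",[[305,150],[342,183],[323.5,166.5]],.1)
d=P[1]-P[0];print(P.round(4),np.degrees(np.arctan2(d[1],d[0])),np.linalg.norm(d))
ys,xs=np.nonzero(im[140:195,295:350]<22);r=cv2.minAreaRect(np.c_[xs+295,ys+140].astype(np.float32));print(len(xs),r)
B=px2w("wrist",cv2.boxPoints(r),.1);print(B.round(4).tolist())
t,y=plan([.5565,-.1755,.354],134)
```

```text
[[ 0.5435 -0.1649  0.1   ]
 [ 0.572  -0.1942  0.1   ]
 [ 0.5575 -0.1793  0.1   ]] -45.82066520068108 0.0409293520593709
1144 ((325.6178283691406, 160.70062255859375), (49.960243225097656, 32.72156524658203), 28.610462188720703)
[[0.5351, -0.175, 0.1], [0.5497, -0.1529, 0.1], [0.5838, -0.1743, 0.1], [0.5699, -0.1976, 0.1]]
now [ 0.5526 -0.2165  0.3537] yaw 86.11 z [ 2.e-04 -0.e+00 -1.e+00]
   0 [ 6.9  0.2 -0. ] rz -7.98
   1 [ 6.8  1.1 -0. ] rz -7.98
   2 [ 6.6  2.1 -0. ] rz -7.98
   3 [ 6.2  3.  -0. ] rz -7.98
   4 [ 5.7  3.8 -0. ] rz -7.98
   5 [ 5.1  4.5 -0. ] rz -7.98
```

Call:
move_arm:
  motion:
    - {"rx": 0, "ry": 0, "rz": -8, "tx": 6, "ty": 0, "tz": 10, "jaw": 40}
    - {"rx": 0, "ry": 0, "rz": -8, "tx": 6, "ty": 1, "tz": 10, "jaw": 40}
    - {"rx": 0, "ry": 0, "rz": -8, "tx": 6, "ty": 2, "tz": 10, "jaw": 40}
    - {"rx": 0, "ry": 0, "rz": -8, "tx": 6, "ty": 3, "tz": 10, "jaw": 40}
    - {"rx": 0, "ry": 0, "rz": -8, "tx": 6, "ty": 4, "tz": 5, "jaw": 40}

```text
time: 13.45
position: [0.5555, -0.1845, 0.3075]
tcp_rot: [-0.001, 0.451, 0.893, -0.0]
wrist_force: [-0.6, 0.8, 0.5]
opening: 0.455
grip_force: 0.0
```

Call:
move_arm:
  motion:
    - {"rx": 0, "ry": 0, "rz": -8, "tx": 5, "ty": 4, "tz": 0, "jaw": 40}
    - {"rx": 0, "ry": 0, "rz": 0, "tx": 0, "ty": 0, "tz": 0, "jaw": 40}
    - {"rx": 0, "ry": 0, "rz": 0, "tx": 0, "ty": 0, "tz": 15, "jaw": 40}
    - {"rx": 0, "ry": 0, "rz": 0, "tx": 0, "ty": 0, "tz": 20, "jaw": 40}
    - {"rx": 0, "ry": 0, "rz": 0, "tx": 0, "ty": 0, "tz": 20, "jaw": 40}

```text
time: 13.95
position: [0.5558, -0.1789, 0.2523]
tcp_rot: [0.0, 0.392, 0.92, -0.0]
wrist_force: [1.0, -0.2, -1.0]
opening: 0.457
grip_force: 0.0
```

Run:
```python
from h import *
print(monitor.get_obs()["wrist_force"])
plan([.5565,-.177,.253],134.2)
```

```text
[ 1.00417235 -0.1762715  -1.02070819]
now [ 0.5558 -0.1789  0.2523] yaw 133.84 z [ 3.e-04 -3.e-04 -1.e+00]
   0 [ 0.9  1.8 -0.7] rz -0.36
```

Call:
move_arm:
  motion:
    - {"rx": 0, "ry": 0, "rz": 0, "tx": 0, "ty": 1, "tz": 0, "jaw": 5}
    - {"rx": 0, "ry": 0, "rz": 0, "tx": 0, "ty": 0, "tz": 0, "jaw": 5}
    - {"rx": 0, "ry": 0, "rz": 0, "tx": 0, "ty": 0, "tz": 0, "jaw": 5}
    - {"rx": 0, "ry": 0, "rz": 0, "tx": 0, "ty": 0, "tz": 0, "jaw": 5}
    - {"rx": 0, "ry": 0, "rz": 0, "tx": 0, "ty": 0, "tz": 0, "jaw": 5}
  newtons: 25

```text
time: 14.45
position: [0.5563, -0.1787, 0.2552]
tcp_rot: [0.0, 0.391, 0.92, -0.001]
wrist_force: [-4.7, -3.1, 2.5]
opening: 0.126
grip_force: 24.8
```

Call:
move_arm:
  motion:
    - {"rx": 0, "ry": 0, "rz": 0, "tx": 0, "ty": 0, "tz": 0, "jaw": 5}
    - {"rx": 0, "ry": 0, "rz": 0, "tx": 0, "ty": 0, "tz": 0, "jaw": 5}
    - {"rx": 0, "ry": 0, "rz": 0, "tx": 0, "ty": 0, "tz": 0, "jaw": 5}
    - {"rx": 0, "ry": 0, "rz": 0, "tx": 0, "ty": 0, "tz": 0, "jaw": 5}
    - {"rx": 0, "ry": 0, "rz": 0, "tx": 0, "ty": 0, "tz": 0, "jaw": 5}

```text
time: 14.95
position: [0.5563, -0.1787, 0.2552]
tcp_rot: [0.001, 0.391, 0.92, -0.001]
wrist_force: [-4.4, -1.8, 2.4]
opening: 0.126
grip_force: 24.8
```

The wing is gripped, with an opening of 11 mm. I'll turn it 64° clockwise.

Call:
move_arm:
  motion:
    - {"rx": 0, "ry": 0, "rz": 8, "tx": 0, "ty": 0, "tz": -0.5, "jaw": 5}
    - {"rx": 0, "ry": 0, "rz": 8, "tx": 0, "ty": 0, "tz": -0.5, "jaw": 5}
    - {"rx": 0, "ry": 0, "rz": 8, "tx": 0, "ty": 0, "tz": -0.5, "jaw": 5}
    - {"rx": 0, "ry": 0, "rz": 8, "tx": 0, "ty": 0, "tz": -0.5, "jaw": 5}
    - {"rx": 0, "ry": 0, "rz": 0, "tx": 0, "ty": 0, "tz": 0, "jaw": 5}

```text
time: 15.45
position: [0.5561, -0.1787, 0.2576]
tcp_rot: [0.001, 0.631, 0.776, -0.001]
wrist_force: [-5.0, -1.1, 3.7]
opening: 0.125
grip_force: 25.0
```

Call:
move_arm:
  motion:
    - {"rx": 0, "ry": 0, "rz": 8, "tx": 0, "ty": 0, "tz": -0.5, "jaw": 5}
    - {"rx": 0, "ry": 0, "rz": 8, "tx": 0, "ty": 0, "tz": -0.5, "jaw": 5}
    - {"rx": 0, "ry": 0, "rz": 8, "tx": 0, "ty": 0, "tz": -0.5, "jaw": 5}
    - {"rx": 0, "ry": 0, "rz": 8, "tx": 0, "ty": 0, "tz": -0.5, "jaw": 5}
    - {"rx": 0, "ry": 0, "rz": 0, "tx": 0, "ty": 0, "tz": 0, "jaw": 5}

```text
time: 15.95
position: [0.556, -0.1784, 0.2599]
tcp_rot: [0.001, 0.82, 0.572, -0.001]
wrist_force: [-6.9, -1.0, 6.5]
opening: 0.124
grip_force: 25.0
```

Call:
move_arm:
  motion:
    - {"rx": 0, "ry": 0, "rz": 0, "tx": 0, "ty": 0, "tz": 0, "jaw": 5}
    - {"rx": 0, "ry": 0, "rz": 0, "tx": 0, "ty": 0, "tz": 0, "jaw": 5}
    - {"rx": 0, "ry": 0, "rz": 0, "tx": 0, "ty": 0, "tz": 0, "jaw": 40}
    - {"rx": 0, "ry": 0, "rz": 0, "tx": 0, "ty": 0, "tz": 0, "jaw": 40}
    - {"rx": 0, "ry": 0, "rz": 0, "tx": 0, "ty": 0, "tz": 0, "jaw": 40}

```text
time: 16.45
position: [0.5568, -0.1778, 0.258]
tcp_rot: [0.0, 0.819, 0.574, 0.0]
wrist_force: [-0.0, -0.5, 0.1]
opening: 0.357
grip_force: 0.0
```

Run:
```python
from h import *
p,R=pose();print(monitor.get_obs()["wrist_force"],monitor.get_obs()["opening"])
t,y=plan(p+[0,0,.08],70)
# to press point: shelf mid (.567,-.0125) minus 45mm along shelf
t,y=plan([.5635,-.0575,.335],86,p=t,yw=y)
```

```text
[-0.01279807 -0.49504513  0.1112628 ] 0.3574138083197318
now [ 0.5568 -0.1778  0.258 ] yaw 70.05 z [ 8.e-04 -0.e+00 -1.e+00]
   0 [  0.   0. -40.] rz 0.02
   1 [  0.   0. -40.] rz 0.02
   0 [ 38.4 -11.6   1. ] rz -5.33
   1 [39.4 -8.   1. ] rz -5.33
   2 [39.9 -4.3  1. ] rz -5.33
```

Call:
move_arm:
  motion:
    - {"rx": 0, "ry": 0, "rz": 0, "tx": 0, "ty": 0, "tz": -40, "jaw": 30}
    - {"rx": 0, "ry": 0, "rz": 0, "tx": 0, "ty": 0, "tz": -40, "jaw": 20}
    - {"rx": 0, "ry": 0, "rz": -5.3, "tx": 38, "ty": -12, "tz": 0, "jaw": 0}
    - {"rx": 0, "ry": 0, "rz": -5.3, "tx": 39, "ty": -8, "tz": 0, "jaw": 0}
    - {"rx": 0, "ry": 0, "rz": -5.3, "tx": 40, "ty": -4, "tz": 0, "jaw": 0}

```text
time: 16.95
position: [0.5629, -0.0571, 0.3378]
tcp_rot: [0.0, 0.731, 0.683, 0.0]
wrist_force: [0.6, -0.5, 0.6]
opening: 0.019
grip_force: 0.0
```

Call:
move_arm:
  motion:
    - {"rx": 0, "ry": 0, "rz": 0, "tx": 0, "ty": 0, "tz": 20, "jaw": 0}
    - {"rx": 0, "ry": 0, "rz": 0, "tx": 0, "ty": 0, "tz": 15, "jaw": 0}
    - {"rx": 0, "ry": 0, "rz": 0, "tx": 0, "ty": 0, "tz": 6, "jaw": 0}
    - {"rx": 0, "ry": 0, "rz": 0, "tx": 0, "ty": 0, "tz": 3, "jaw": 0}
    - {"rx": 0, "ry": 0, "rz": 0, "tx": 0, "ty": 0, "tz": 2, "jaw": 0}

```text
time: 17.45
position: [0.563, -0.0589, 0.2916]
tcp_rot: [-0.0, 0.732, 0.681, -0.0]
wrist_force: [-0.2, 0.4, 0.6]
opening: 0.006
grip_force: 0.3
```

Call:
move_arm:
  motion:
    - {"rx": 0, "ry": 0, "rz": 0, "tx": 0, "ty": 0, "tz": 1, "jaw": 0}
    - {"rx": 0, "ry": 0, "rz": 0, "tx": 0, "ty": 0, "tz": 1, "jaw": 0}
    - {"rx": 0, "ry": 0, "rz": 0, "tx": 0, "ty": 0, "tz": 1, "jaw": 0}
    - {"rx": 0, "ry": 0, "rz": 0, "tx": 0, "ty": 0, "tz": 0, "jaw": 0}
    - {"rx": 0, "ry": 0, "rz": 0, "tx": 0, "ty": 0, "tz": 0, "jaw": 0}

```text
time: 17.95
position: [0.5631, -0.0582, 0.289]
tcp_rot: [0.0, 0.732, 0.682, 0.0]
wrist_force: [0.6, -0.8, 0.8]
opening: 0.006
grip_force: 0.8
```

Call:
move_arm:
  motion:
    - {"rx": 0, "ry": 0, "rz": 0, "tx": 0, "ty": 0, "tz": 1, "jaw": 0}
    - {"rx": 0, "ry": 0, "rz": 0, "tx": 0, "ty": 0, "tz": 1, "jaw": 0}
    - {"rx": 0, "ry": 0, "rz": 0, "tx": 0, "ty": 0, "tz": 0, "jaw": 0}
    - {"rx": 0, "ry": 0, "rz": 0, "tx": 0, "ty": 0, "tz": 0, "jaw": 0}
    - {"rx": 0, "ry": 0, "rz": 0, "tx": 0, "ty": 0, "tz": 0, "jaw": 0}

```text
time: 18.45
position: [0.563, -0.0583, 0.2887]
tcp_rot: [0.001, 0.732, 0.682, 0.0]
wrist_force: [-1.9, -1.0, 7.7]
opening: 0.008
grip_force: 4.3
```

Call:
move_arm:
  motion:
    - {"rx": 0, "ry": 0, "rz": 0, "tx": 0, "ty": 0, "tz": 0.7, "jaw": 0}
    - {"rx": 0, "ry": 0, "rz": 0, "tx": 0, "ty": 0, "tz": 0, "jaw": 0}
    - {"rx": 0, "ry": 0, "rz": 0, "tx": 0, "ty": 0, "tz": 0, "jaw": 0}
    - {"rx": 0, "ry": 0, "rz": 0, "tx": 0, "ty": 0, "tz": 0, "jaw": 0}
    - {"rx": 0, "ry": 0, "rz": 0, "tx": 0, "ty": 0, "tz": 0, "jaw": 0}

```text
time: 18.95
position: [0.563, -0.0583, 0.2886]
tcp_rot: [0.001, 0.732, 0.682, 0.001]
wrist_force: [-3.5, -1.0, 10.5]
opening: 0.004
grip_force: 5.5
```

Call:
move_arm:
  motion:
    - {"rx": 0, "ry": 0, "rz": 0, "tx": 0, "ty": 0, "tz": 0, "jaw": 0}
    - {"rx": 0, "ry": 0, "rz": 0, "tx": 0, "ty": 0, "tz": 0, "jaw": 0}
    - {"rx": 0, "ry": 0, "rz": 0, "tx": 0, "ty": 0, "tz": 0, "jaw": 0}
    - {"rx": 0, "ry": 0, "rz": 0, "tx": 0, "ty": 0, "tz": 0, "jaw": 0}
    - {"rx": 0, "ry": 0, "rz": 0, "tx": 0, "ty": 0, "tz": 0, "jaw": 0}

```text
time: 19.45
position: [0.5629, -0.0583, 0.2886]
tcp_rot: [0.001, 0.732, 0.682, 0.001]
wrist_force: [-3.5, -1.4, 10.7]
opening: 0.007
grip_force: 5.5
```

Call:
move_arm:
  motion:
    - {"rx": 0, "ry": 0, "rz": 0, "tx": 0, "ty": 0, "tz": 0, "jaw": 0}
    - {"rx": 0, "ry": 0, "rz": 0, "tx": 0, "ty": 0, "tz": 0, "jaw": 0}
    - {"rx": 0, "ry": 0, "rz": 0, "tx": 0, "ty": 0, "tz": 0, "jaw": 0}
    - {"rx": 0, "ry": 0, "rz": 0, "tx": 0, "ty": 0, "tz": 0, "jaw": 0}
    - {"rx": 0, "ry": 0, "rz": 0, "tx": 0, "ty": 0, "tz": 0, "jaw": 0}

```text
time: 19.95
position: [0.5629, -0.0583, 0.2886]
tcp_rot: [0.001, 0.732, 0.682, 0.001]
wrist_force: [-3.9, -1.5, 12.0]
opening: 0.004
grip_force: 5.5
```

Call:
move_arm:
  motion:
    - {"rx": 0, "ry": 0, "rz": 0, "tx": 0, "ty": 0, "tz": 0, "jaw": 0}
    - {"rx": 0, "ry": 0, "rz": 0, "tx": 0, "ty": 0, "tz": 0, "jaw": 0}
    - {"rx": 0, "ry": 0, "rz": 0, "tx": 0, "ty": 0, "tz": 0, "jaw": 0}
    - {"rx": 0, "ry": 0, "rz": 0, "tx": 0, "ty": 0, "tz": 0, "jaw": 0}
    - {"rx": 0, "ry": 0, "rz": 0, "tx": 0, "ty": 0, "tz": 0, "jaw": 0}

```text
time: 20.45
position: [0.5629, -0.0583, 0.2886]
tcp_rot: [0.001, 0.732, 0.682, 0.001]
wrist_force: [-3.7, -2.1, 11.3]
opening: 0.007
grip_force: 5.5
```

Run:
```python
from h import *
im,info=readb("b2.png")
for d in trace("wrist","level")[:1]:
    r=rect(d["pixels"]);print("level",d["conf"],px2w("wrist",cv2.boxPoints(r),.107,info).round(4).tolist())
for d in trace("wrist","shelf_mid")[:1]:
    r=rect(d["pixels"]);print("shelf",d["conf"],px2w("wrist",cv2.boxPoints(r),.067,info).round(4).tolist())
```

```text
bubble 0.7 [320.8, 178.1] ((322.5, 180.0), (18.0, 11.0), 90.0)
green/lum rows 125..225 [171, 171, 171, 171, 171, 171, 171, 171, 171, 153, 104, 70, 70, 70, 71, 70, 70, 71, 70, 70, 70, 70, 70, 70, 70, 70, 70, 70, 70, 70, 70, 70, 70, 70, 62, 55, 53, 45, 28, 22, 49, 68, 70, 73, 99, 135, 162, 177, 184, 186, 184, 178, 172, 172, 171, 171, 171, 171, 170, 168, 159, 142, 119, 93, 60, 27, 29, 54, 68, 69, 70, 69, 69, 69, 69, 70, 70, 70, 69, 69, 69, 69, 69, 69, 66, 64, 64, 64, 64, 67, 82, 114, 156, 173, 167, 166, 166, 166, 166, 166]
red min [168, 168, 168, 168, 168, 168, 168, 168, 168, 150, 100, 58, 53, 53, 54, 53, 53, 53, 53, 52, 53, 52, 52, 52, 53, 52, 53, 52, 52, 52, 53, 52, 52, 52, 45, 39, 37, 33, 23, 17, 36, 50, 52, 60, 114, 174, 202, 211, 213, 213, 212, 205, 199, 197, 196, 197, 197, 197, 197, 196, 189, 172, 150, 118, 74, 32, 21, 39, 50, 51, 52, 51, 52, 51, 51, 52, 52, 52, 52, 52, 52, 52, 52, 51, 49, 47, 47, 47, 47, 49, 64, 104, 153, 170, 164, 163, 163, 162, 162, 163]
level 0.82 [[0.5606, 0.0658, 0.107], [0.5858, 0.0641, 0.107], [0.5804, -0.0625, 0.107], [0.5487, -0.0603, 0.107]]
shelf 0.67 [[0.477, -0.0964, 0.067], [0.5113, 0.09, 0.067], [0.6381, 0.0805, 0.067], [0.6432, -0.1097, 0.067]]
```

View pics/b2.png

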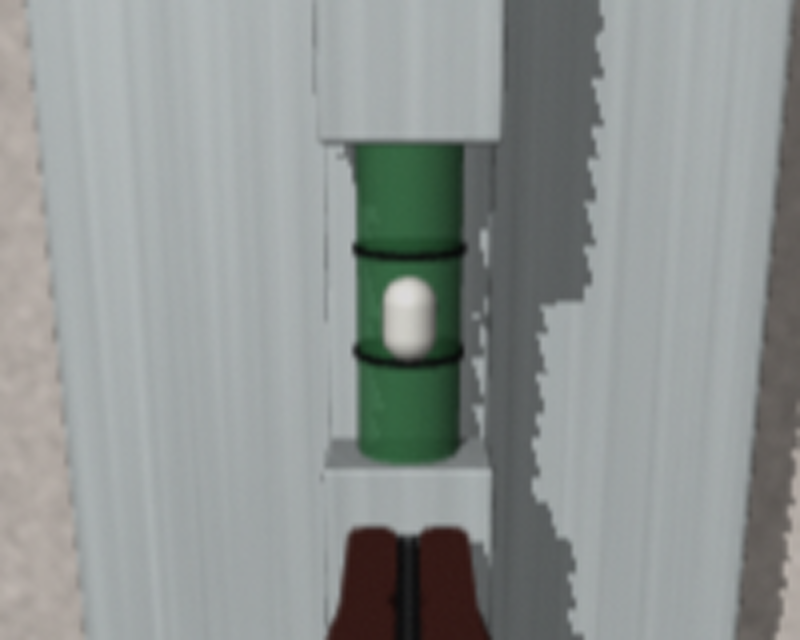

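The bubble is at rows 169–189 (centre 178.9), and the rings are at rows 164 and 190.5 (middle 177.3). That puts it about 1 mm towards the foot, which is inside the limit. I'll turn the foot back 5.5° for more margin.

Call:
move_arm:
  motion:
    - {"rx": 0, "ry": 0, "rz": 0, "tx": 0, "ty": 0, "tz": -25, "jaw": 0}
    - {"rx": 0, "ry": 0, "rz": 0, "tx": 0, "ty": 0, "tz": -27, "jaw": 20}
    - {"rx": 0, "ry": 0, "rz": 5.4, "tx": -40, "ty": 0, "tz": 0, "jaw": 35}
    - {"rx": 0, "ry": 0, "rz": 5.4, "tx": -40, "ty": 4, "tz": 0, "jaw": 35}
    - {"rx": 0, "ry": 0, "rz": 5.4, "tx": -39, "ty": 8, "tz": 0, "jaw": 35}

```text
time: 21.2
position: [0.5551, -0.1787, 0.338]
tcp_rot: [-0.0, 0.821, 0.571, 0.0]
wrist_force: [2.0, -0.3, 0.3]
opening: 0.333
grip_force: 0.0
```

Run:
```python
from h import *
plan([.5565,-.178,.258],70)
```

```text
now [ 0.5551 -0.1787  0.338 ] yaw 69.62 z [ 4.e-04  3.e-04 -1.e+00]
   0 [ 0.5  0.5 40. ] rz -0.19
   1 [ 0.5  0.5 40. ] rz -0.19
```

Call:
move_arm:
  motion:
    - {"rx": 0, "ry": 0, "rz": -0.4, "tx": 0.5, "ty": 0.5, "tz": 40, "jaw": 35}
    - {"rx": 0, "ry": 0, "rz": 0, "tx": 0, "ty": 0.5, "tz": 38, "jaw": 35}
    - {"rx": 0, "ry": 0, "rz": 0, "tx": 0, "ty": 0, "tz": 0, "jaw": 5}
    - {"rx": 0, "ry": 0, "rz": 0, "tx": 0, "ty": 0, "tz": 0, "jaw": 5}
    - {"rx": 0, "ry": 0, "rz": 0, "tx": 0, "ty": 0, "tz": 0, "jaw": 5}

```text
time: 21.7
position: [0.557, -0.1776, 0.2626]
tcp_rot: [0.001, 0.818, 0.575, 0.001]
wrist_force: [0.3, -0.3, 0.2]
opening: 0.165
grip_force: 0.0
```

Call:
move_arm:
  motion:
    - {"rx": 0, "ry": 0, "rz": 0, "tx": 0, "ty": 0, "tz": 0, "jaw": 5}
    - {"rx": 0, "ry": 0, "rz": 0, "tx": 0, "ty": 0, "tz": 0, "jaw": 5}
    - {"rx": 0, "ry": 0, "rz": 0, "tx": 0, "ty": 0, "tz": 0, "jaw": 5}
    - {"rx": 0, "ry": 0, "rz": 0, "tx": 0, "ty": 0, "tz": 0, "jaw": 5}
    - {"rx": 0, "ry": 0, "rz": 0, "tx": 0, "ty": 0, "tz": 0, "jaw": 5}

```text
time: 22.2
position: [0.5562, -0.1773, 0.2627]
tcp_rot: [0.0, 0.818, 0.575, 0.0]
wrist_force: [-6.3, 1.7, 2.8]
opening: 0.122
grip_force: 25.0
```

Run:
```python
from h import *
plan([.5565,-.178,.26],70)
```

```text
now [ 0.5562 -0.1773  0.2627] yaw 70.18 z [ 6.e-04 -2.e-04 -1.e+00]
   0 [-0.5  0.5  2.7] rz 0.18
```

Call:
move_arm:
  motion:
    - {"rx": 0, "ry": 0, "rz": -2.9, "tx": 0, "ty": 0, "tz": 0, "jaw": 5}
    - {"rx": 0, "ry": 0, "rz": -2.9, "tx": 0, "ty": 0, "tz": 0, "jaw": 5}
    - {"rx": 0, "ry": 0, "rz": 0, "tx": 0, "ty": 0, "tz": 0, "jaw": 5}
    - {"rx": 0, "ry": 0, "rz": 0, "tx": 0, "ty": 0, "tz": 0, "jaw": 5}
    - {"rx": 0, "ry": 0, "rz": 0, "tx": 0, "ty": 0, "tz": 0, "jaw": 5}

```text
time: 22.7
position: [0.5562, -0.1773, 0.2622]
tcp_rot: [0.0, 0.788, 0.616, -0.0]
wrist_force: [-6.0, 0.9, 0.5]
opening: 0.124
grip_force: 25.0
```

Call:
move_arm:
  motion:
    - {"rx": 0, "ry": 0, "rz": 0, "tx": 0, "ty": 0, "tz": 0, "jaw": 35}
    - {"rx": 0, "ry": 0, "rz": 0, "tx": 0, "ty": 0, "tz": 0, "jaw": 35}
    - {"rx": 0, "ry": 0, "rz": 0, "tx": 0, "ty": 0, "tz": 0, "jaw": 35}
    - {"rx": 0, "ry": 0, "rz": 0, "tx": 0, "ty": 0, "tz": -38, "jaw": 35}
    - {"rx": 0, "ry": 0, "rz": 0, "tx": 0, "ty": 0, "tz": -38, "jaw": 25}

```text
time: 23.2
position: [0.5562, -0.1777, 0.3357]
tcp_rot: [-0.001, 0.788, 0.615, -0.001]
wrist_force: [1.1, 0.2, 0.7]
opening: 0.344
grip_force: 0.0
```

Run:
```python
from h import *
plan([.563,-.058,.338],86)
```

```text
now [ 0.5562 -0.1777  0.3357] yaw 75.96 z [-0.0025  0.001  -1.    ]
   0 [39.2 -7.5 -0.8] rz -3.35
   1 [39.6 -5.2 -0.8] rz -3.35
   2 [39.9 -2.9 -0.8] rz -3.35
```

Call:
move_arm:
  motion:
    - {"rx": 0, "ry": 0, "rz": -3.3, "tx": 39, "ty": -7, "tz": -1, "jaw": 0}
    - {"rx": 0, "ry": 0, "rz": -3.3, "tx": 40, "ty": -5, "tz": 0, "jaw": 0}
    - {"rx": 0, "ry": 0, "rz": -3.4, "tx": 40, "ty": -3, "tz": 0, "jaw": 0}
    - {"rx": 0, "ry": 0, "rz": 0, "tx": 0, "ty": 0, "tz": 20, "jaw": 0}
    - {"rx": 0, "ry": 0, "rz": 0, "tx": 0, "ty": 0, "tz": 15, "jaw": 0}

```text
time: 23.7
position: [0.564, -0.0568, 0.3019]
tcp_rot: [0.001, 0.731, 0.682, 0.0]
wrist_force: [-1.1, 0.0, -1.1]
opening: 0.008
grip_force: 0.0
```

Call:
move_arm:
  motion:
    - {"rx": 0, "ry": 0, "rz": 0, "tx": 0, "ty": 0, "tz": 6, "jaw": 0}
    - {"rx": 0, "ry": 0, "rz": 0, "tx": 0, "ty": 0, "tz": 3, "jaw": 0}
    - {"rx": 0, "ry": 0, "rz": 0, "tx": 0, "ty": 0, "tz": 1, "jaw": 0}
    - {"rx": 0, "ry": 0, "rz": 0, "tx": 0, "ty": 0, "tz": 0, "jaw": 0}
    - {"rx": 0, "ry": 0, "rz": 0, "tx": 0, "ty": 0, "tz": 0, "jaw": 0}

```text
time: 24.2
position: [0.564, -0.0584, 0.2927]
tcp_rot: [0.0, 0.732, 0.681, 0.0]
wrist_force: [0.2, -0.2, -0.8]
opening: 0.008
grip_force: 0.1
```

Call:
move_arm:
  motion:
    - {"rx": 0, "ry": 0, "rz": 0, "tx": 0, "ty": 0, "tz": 1.5, "jaw": 0}
    - {"rx": 0, "ry": 0, "rz": 0, "tx": 0, "ty": 0, "tz": 1.5, "jaw": 0}
    - {"rx": 0, "ry": 0, "rz": 0, "tx": 0, "ty": 0, "tz": 1, "jaw": 0}
    - {"rx": 0, "ry": 0, "rz": 0, "tx": 0, "ty": 0, "tz": 1, "jaw": 0}
    - {"rx": 0, "ry": 0, "rz": 0, "tx": 0, "ty": 0, "tz": 0.5, "jaw": 0}

```text
time: 24.7
position: [0.5638, -0.0582, 0.2884]
tcp_rot: [0.001, 0.732, 0.682, 0.0]
wrist_force: [-2.9, -1.8, 10.5]
opening: 0.003
grip_force: 4.8
```

Call:
move_arm:
  motion:
    - {"rx": 0, "ry": 0, "rz": 0, "tx": 0, "ty": 0, "tz": 0.5, "jaw": 0}
    - {"rx": 0, "ry": 0, "rz": 0, "tx": 0, "ty": 0, "tz": 0, "jaw": 0}
    - {"rx": 0, "ry": 0, "rz": 0, "tx": 0, "ty": 0, "tz": 0, "jaw": 0}
    - {"rx": 0, "ry": 0, "rz": 0, "tx": 0, "ty": 0, "tz": 0, "jaw": 0}
    - {"rx": 0, "ry": 0, "rz": 0, "tx": 0, "ty": 0, "tz": 0, "jaw": 0}

```text
time: 25.2
position: [0.5638, -0.0582, 0.2884]
tcp_rot: [0.001, 0.732, 0.682, 0.001]
wrist_force: [-3.1, -1.8, 10.0]
opening: 0.008
grip_force: 5.0
```

Call:
move_arm:
  motion:
    - {"rx": 0, "ry": 0, "rz": 0, "tx": 0, "ty": 0, "tz": 0, "jaw": 0}
    - {"rx": 0, "ry": 0, "rz": 0, "tx": 0, "ty": 0, "tz": 0, "jaw": 0}
    - {"rx": 0, "ry": 0, "rz": 0, "tx": 0, "ty": 0, "tz": 0, "jaw": 0}
    - {"rx": 0, "ry": 0, "rz": 0, "tx": 0, "ty": 0, "tz": 0, "jaw": 0}
    - {"rx": 0, "ry": 0, "rz": 0, "tx": 0, "ty": 0, "tz": 0, "jaw": 0}

```text
time: 25.7
position: [0.5638, -0.0582, 0.2884]
tcp_rot: [0.001, 0.732, 0.682, 0.001]
wrist_force: [-3.5, -1.0, 10.9]
opening: 0.001
grip_force: 5.0
```

Call:
move_arm:
  motion:
    - {"rx": 0, "ry": 0, "rz": 0, "tx": 0, "ty": 0, "tz": 0, "jaw": 0}
    - {"rx": 0, "ry": 0, "rz": 0, "tx": 0, "ty": 0, "tz": 0, "jaw": 0}
    - {"rx": 0, "ry": 0, "rz": 0, "tx": 0, "ty": 0, "tz": 0, "jaw": 0}
    - {"rx": 0, "ry": 0, "rz": 0, "tx": 0, "ty": 0, "tz": 0, "jaw": 0}
    - {"rx": 0, "ry": 0, "rz": 0, "tx": 0, "ty": 0, "tz": 0, "jaw": 0}

```text
time: 26.2
position: [0.5638, -0.0582, 0.2884]
tcp_rot: [0.001, 0.732, 0.682, 0.001]
wrist_force: [-3.3, -0.8, 10.4]
opening: 0.008
grip_force: 5.0
```

Call:
move_arm:
  motion:
    - {"rx": 0, "ry": 0, "rz": 0, "tx": 0, "ty": 0, "tz": 0, "jaw": 0}
    - {"rx": 0, "ry": 0, "rz": 0, "tx": 0, "ty": 0, "tz": 0, "jaw": 0}
    - {"rx": 0, "ry": 0, "rz": 0, "tx": 0, "ty": 0, "tz": 0, "jaw": 0}
    - {"rx": 0, "ry": 0, "rz": 0, "tx": 0, "ty": 0, "tz": 0, "jaw": 0}
    - {"rx": 0, "ry": 0, "rz": 0, "tx": 0, "ty": 0, "tz": 0, "jaw": 0}

```text
time: 26.7
position: [0.5638, -0.0582, 0.2884]
tcp_rot: [0.001, 0.732, 0.682, 0.001]
wrist_force: [-4.0, -0.9, 10.1]
opening: 0.003
grip_force: 5.0
```

Run:
```python
from h import *
im,info=readb("b3.png")
for d in trace("wrist","level")[:1]:
    r=rect(d["pixels"]);print("level",d["conf"],px2w("wrist",cv2.boxPoints(r),.107,info).round(4).tolist())
print(monitor.get_obs()["wrist_force"])
```

```text
bubble 0.68 [318.6, 177.8] ((320.0, 179.0), (20.0, 14.0), 90.0)
green/lum rows 125..225 [171, 171, 171, 171, 171, 171, 170, 170, 170, 162, 130, 84, 72, 71, 71, 71, 71, 71, 71, 70, 70, 70, 71, 71, 70, 71, 70, 71, 71, 71, 71, 71, 70, 70, 64, 57, 54, 52, 37, 19, 40, 62, 74, 102, 137, 162, 176, 182, 184, 183, 178, 173, 173, 173, 173, 171, 169, 169, 166, 156, 138, 117, 92, 68, 49, 30, 21, 48, 67, 70, 70, 70, 70, 70, 71, 71, 71, 72, 71, 70, 70, 70, 70, 70, 68, 66, 65, 65, 65, 66, 75, 103, 148, 171, 169, 166, 166, 166, 166, 166]
red min [167, 167, 167, 167, 167, 167, 167, 167, 167, 159, 127, 75, 55, 53, 54, 54, 53, 53, 53, 52, 53, 52, 53, 53, 53, 53, 52, 53, 53, 52, 53, 52, 52, 52, 47, 41, 38, 37, 27, 16, 30, 46, 61, 115, 170, 199, 212, 214, 214, 212, 205, 199, 198, 197, 197, 197, 197, 197, 196, 188, 170, 147, 114, 74, 43, 24, 17, 35, 50, 52, 52, 52, 52, 52, 52, 52, 52, 52, 52, 52, 52, 52, 52, 52, 50, 48, 47, 47, 47, 47, 55, 90, 143, 168, 165, 162, 162, 162, 163, 162]
level 0.92 [[0.5605, 0.0659, 0.107], [0.5857, 0.0642, 0.107], [0.5798, -0.065, 0.107], [0.5481, -0.0627, 0.107]]
[-3.66033623 -1.82228036  9.42913419]
```

View pics/b3.png

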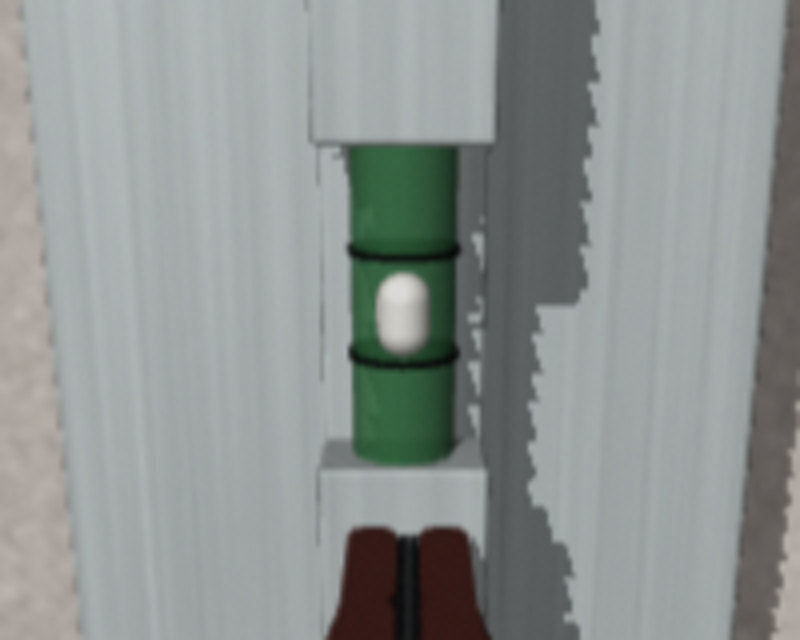

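The bubble's centre is at row 177.7 and the middle between the rings is at 177.6. It is centred while the level is pressed at about 10 N, so I'll hand in.

```bash
python3 -c "
from rig import manip
print(manip.close_job())"
```

```text
the job is handed in; nothing more can be done
None
```

I handed the job in with the level lying lengthwise on the middle of the shelf, pressed down at about 10 N, and the bubble centred between the lines; the hand-in call gave no verdict.

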